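# Set out the cell-counting kit on the slide box

### The job

Set out the cell-counting kit on the lid of the flat blue slide box. Lay the flat grey counting-chamber case crosswise at the box's left end (as the robot sees it), centred across the lid and with its outer long edge flush with that end, and set the small lidded dish on the middle of the case. On the lid's long middle line stand the small glass vial with 2 cm of lid between it and the right end, and stand the timer upright and crosswise, midway between the case and the vial.

Things in the scene. Friction and masses are not known exactly. Their poses are not given: they have to be found in the camera images.
- pillar_corner (a point): front left foot corner of the big square wall pillar (fixed, higher than the arm), which fills x = 0.365 to 0.58 m and y = -0.32 to +0.13 m (world). The arm starts to the right of it and all the work lies to the left of it: tuck the arm in before swinging past. A wall socket, 0.13 m high, stands at x = 0.46 to 0.50 m, y = 0.53 to 0.69 m.
- slide_box: flat closed blue box for slides, 98 x 159 x 34 mm, fixed to the bench. Origin: centre of its underside; y along its 159 mm length, x across, z up; flat lid at z = 34 mm, from x = -47 to +45 mm (a clasp stands out on +x). Its +y end is always the left-hand end as the robot sees it (yaw 0 to 0.4 rad).
- chamber_case: flat grey plastic case, clasped shut, 52 x 93 x 18 mm, lies flat and loose. Origin: centre of its underside; z up, y along its 93 mm length, x across. The body proper is 46 mm wide, from x = -24 to +22 mm; a small clasp on the +x side may face either way. Laid flush at the lid's end its centre is 55 mm from the box's centre. Grasp it across the width.
- small_dish: small round clear plastic culture dish with lid, 60 mm diameter, 15 mm tall, lies flat and loose. Origin: centre of its underside, z up. (The 98 mm dish is not part of the job.)
- vial: small clear glass vial with a ribbed white cap, 25 mm diameter, 56 mm tall, upright and loose; the body is full diameter to about 45 mm, the cap 16 mm wide. Origin: centre of its underside, z up. In place its centre is 47 mm from the box's centre.
- lab_timer: white bench timer with a small screen, a thin upright slab 18 x 62 x 60 mm, loose, standing on edge. Origin: centre of its underside; x through its 18 mm thickness (slab proper from x = -7 to +9 mm), y along its 62 mm width, z up. Crosswise means its width lies across the box; either face may look left. In place it stands 2 mm right of the box's centre.
Not all that is in view belongs to the job. Leave any turquoise look-alike of the vial alone.

How it is judged:
By the outcome, as a careful person would: the job done as asked, in the order asked, and still so for the second after the job is handed in, with the robot touching nothing.
It also fails if it takes over 120 s, if anything falls off the work surface, if the arm or the gripper's body presses on something with over 40 N, if the wrist force passes 120 N, or if a joint passes its speed limit or range.

### The arm

A 6-joint arm with a two-finger parallel gripper is mounted at the origin on the work surface; the furniture and walls round the work are solid. World frame = base frame: x ahead of the robot, y to its left, z up, the work surface at z = 0. Lengths are in m, angles in rad, forces in N, time in s.
With the tool pointing down it reaches from about 0.3 to 0.875 m from the base axis. Payload 6.4 kg.
Tool frame: the origin (TCP) lies at the very end of the fingers, on their centre line; the grasp point (between the pads) lies 19 mm behind it; z points along the fingers, y is the line along which they close (so a half turn about z gives the same grasp; the last joint's range is limited). The gripper opens to 85 mm and grips with 20 to 120 N. Pads are 22 mm wide; open, the fingers measure 114 mm over their backs; the gripper's body (76 mm by 85 mm) begins 54 mm behind the grasp point. The pads swing forward as they close: fully open they stand 13 mm farther back than shut.
Start: joints at [-1.327, 0.181, 1.607, -0, 1.354, -0.206], TCP at [0.25, -0.518, 0.231] pointing down, gripper open.
Joint ranges: [-2.99, 2.99], [-0.89, 2.07], [0.3, 2.58], [-1.14, 4.28], [0, 2.63], [-3.12, 3.12]. Speed limits (rad/s): [2.57, 2.57, 3.01, 3.14, 3.14, 3.14].

### API

Orientations are given as a unit quaternion [w, x, y, z].
In Python, from bench import ctrl gives the robot as it stands.
- The arm moves only by the tool jog_arm, never from a script. Its argument "series" is a list that holds one entry, the list of rows, each a list of 7 numbers: the shift along the tool's x, y, z in mm, then the turn, a rotation vector about the tool's x, y, z in rad, then the finger opening in mm, from 0 to 85.4. In form: [[[tx, ty, tz, rx, ry, rz, gripper], ...]]. A call has exactly 10 rows; each row shifts and turns the commanded pose from where the row before left it, along the tool's axes as they then stand; what a row does not reach is not made up. A row lasts 1/10 s, in which the tool goes at most 50 mm and 8.59 degrees, less where a joint would pass 70% of its speed; a pose out of reach is approached as far as the arm can. A call with a gripper value outside its range is refused whole. The fingers move at their own pace and stop on an object; the grip force is fixed at half the most. Time passes only in rows, so rows that do not move let the fingers close, or fill a call up. It gives the time, the measured TCP pose, the force, the opening and the grip force at its end, in the units of the state.
- ctrl.get_obs(): the state, without advancing time (a new reading comes with each control period).
- ctrl.camera(name): name is "side" or "top" or "wrist"; returns a dict with "frame" (384x512x3 uint8, blue, green, red), "z_map" (384x512 float32, m along the optical axis (not along the pixel's ray), 0 where there is no reading), "fx", "fy", "cx", "cy" (pixels), "xyz" and "rotation" of the camera in the world. Camera axes: x right, y down, z forward; pixel columns grow to the right and rows downward; lengths in m; the calibration is good to about 2 mm. A picture is of the moment at which its call begins.
- ctrl.hand_in(): hands the job in; it is judged then, once.
The state is a dict: "time_s": time; "q": joint angles; "dq": joint speeds; "joint_efforts": joint torques, N m; "eef_pos": TCP position; "eef_rot": TCP orientation; "wrist_force": force on the tool from outside, world axes, zero at the start; "torque": the same for the moment, N m; "opening": opening from 0.0 (shut) to 1.0 (fully open); "grasp_force": force on a finger pad.
Only numpy, scipy, OpenCV 4.12 (cv2) and the standard library are available. Lean on these libraries where they do the work, as an engineer would, in place of code of your own. Each camera call takes 0.05 s, during which the arm holds its last target. There are 200 camera calls.

## Working session

There is one attempt and no reset: what is moved stays moved. The work goes in short steps, Python scripts to look and compute and a tool call to move; the robot and the scene stay as the last step left them, time stands still between calls to the robot, and variables do not carry over. Pictures are saved under pics/ and viewed, at most 16 in all, crops included, and the job is handed in when it is done.

Besides the shell and the picture viewer there is one more tool, called after "Call:" as name(argument=value, ...), one argument or row to a line, values as JSON. jog_arm: Moves the arm, as the interface text tells. Its arguments: {"type":"object","properties":{"series":{"type":"array"}},"required":["series"]}

```bash
ls; mkdir -p pics; cat > h.py <<'E'
import numpy as np, cv2
from bench import ctrl
from scipy.spatial.transform import Rotation as R
def rot(c):
    r=np.array(c["rotation"],float)
    return r if r.shape==(3,3) else R.from_quat(r,scalar_first=True).as_matrix()
def ray(c,u,v):
    d=rot(c)@np.array([(u-c["cx"])/c["fx"],(v-c["cy"])/c["fy"],1.0]); return np.array(c["xyz"]),d
def onplane(c,u,v,z):
    o,d=ray(c,u,v); return o+d*(z-o[2])/d[2]
def cloud(c):
    h,w=c["z_map"].shape; u,v=np.meshgrid(np.arange(w),np.arange(h)); z=c["z_map"]
    p=np.stack([(u-c["cx"])/c["fx"]*z,(v-c["cy"])/c["fy"]*z,z],-1)
    return p@rot(c).T+np.array(c["xyz"])
def proj(c,p):
    q=rot(c).T@(np.array(p)-np.array(c["xyz"])); return np.array([q[0]/q[2]*c["fx"]+c["cx"],q[1]/q[2]*c["fy"]+c["cy"]])
E
python3 - <<'E'
from h import *
import pickle
o=ctrl.get_obs(); print(o)
for n in("side","top","wrist"):
    c=ctrl.camera(n); pickle.dump(c,open(f"{n}0.pkl","wb")); print(n,c["xyz"],np.round(rot(c),3).tolist(),c["fx"],c["cx"],c["cy"])
    if n!="wrist": cv2.imwrite(f"pics/{n}0.png",cv2.resize(c["frame"],(800,600),interpolation=cv2.INTER_CUBIC))
E
```

```text
pics
{'time_s': 0.0, 'q': array([-1.32727060e+00,  1.81556364e-01,  1.60799285e+00, -1.35553216e-05,
        1.35377744e+00, -2.06285787e-01]), 'dq': array([-2.79604092e-06, -8.40117936e-04,  6.07720665e-04,  9.17628841e-04,
       -2.64203865e-04,  1.21596898e-03]), 'joint_efforts': array([ 6.65486168e-04, -4.44870687e+01, -3.51330721e+01, -1.62580832e-04,
        9.24299704e-03, -1.22634660e-05]), 'eef_pos': array([ 0.24989379, -0.51725947,  0.23038285]), 'eef_rot': array([-8.66729768e-04,  9.74814436e-01,  2.23015838e-01, -2.27589092e-05]), 'wrist_force': array([-0.06222725, -0.04121467,  0.23449089]), 'torque': array([-0.03139012, -0.04241716,  0.02197161]), 'grasp_force': 0.0, 'opening': 1.000171591301701}
side [-0.01148312  0.96267822  0.42386357] [[-0.844, -0.247, 0.475], [-0.535, 0.364, -0.762], [0.015, -0.898, -0.44]] 438.07537066561736 260.9639292473482 184.46766731790166
top [0.36364121 0.30646438 0.89056308] [[0.001, -0.998, 0.063], [-1.0, 0.0, 0.02], [-0.02, -0.063, -0.998]] 437.73707414948757 253.30926184384242 197.38158468692032
wrist [ 0.32322356 -0.48167423  0.37225272] [[0.434, -0.853, -0.29], [-0.901, -0.411, -0.138], [-0.002, 0.321, -0.947]] 337.0087205850273 258.6195105935192 196.90035996214118
```

View pics/top0.png

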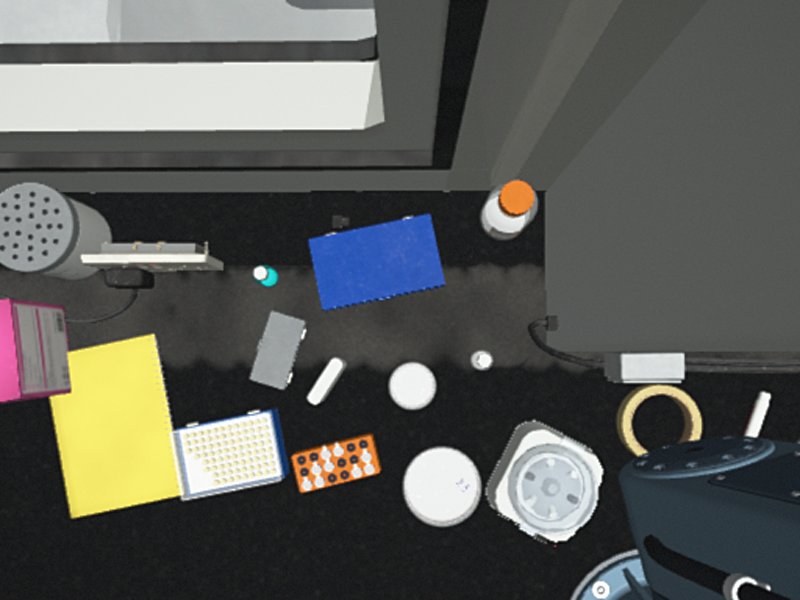

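View pics/side0.png

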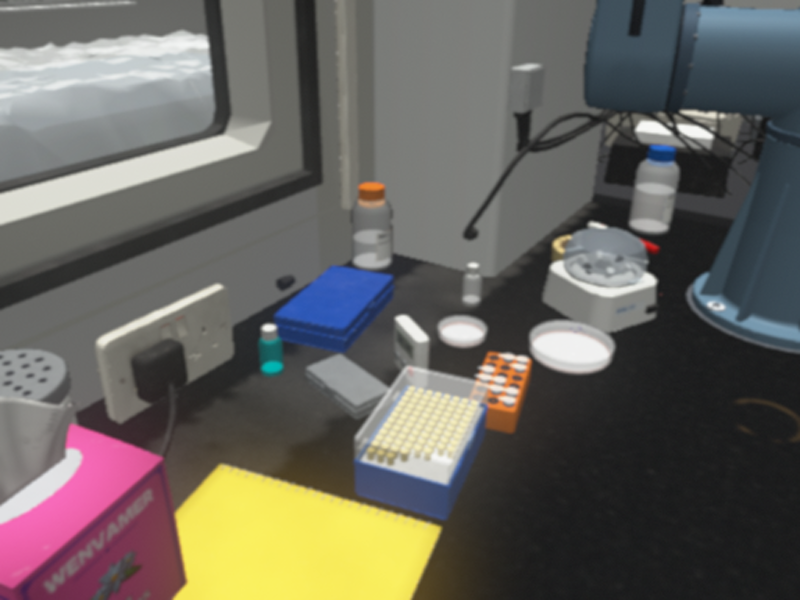

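Top view (800x600 pixels): blue box (377,262), grey case (278,349), timer (326,381), small dish (412,386), big dish (442,487). There are two vials: a clear one at (482,360) and the turquoise look-alike at (265,275). The job's vial is the clear one with the white cap, and the dish is the smaller one at (412,386). I'll measure these and confirm with one crop.

```bash
python3 - <<'E'
from h import *
import pickle
T=pickle.load(open("top0.pkl","rb"));S=pickle.load(open("side0.pkl","rb"))
PT=cloud(T);PS=cloud(S)
hs=cv2.cvtColor(T["frame"],cv2.COLOR_BGR2HSV)
k=0.64
cen={"box":(377,262),"case":(278,349),"timer":(326,381),"dish":(412,386),"vial":(482,360)}
bl=((abs(hs[...,0].astype(int)-115)<12)&(hs[...,1]>150)&(hs[...,2]>60))
masks={"box":bl}
r={"case":34,"timer":22,"dish":24,"vial":12}
for n,(u,v) in cen.items():
    u*=k;v*=k
    if n!="box":
        m=(hs[...,2]>{"case":70,"timer":120,"dish":110,"vial":90}[n])
        vv,uu=np.mgrid[:384,:512]; m&=np.hypot(uu-u,vv-v)<r[n]; masks[n]=m
    m=masks[n].astype(np.uint8); 
    nn,l,st,_=cv2.connectedComponentsWithStats(m); i=1+np.argmax(st[1:,4]); m=l==i
    z=PT[...,2][m]
    top=np.percentile(z,[5,25,50,75,95])
    (cx,cy),wh,a=cv2.minAreaRect(np.argwhere(m)[:,::-1].astype(np.float32))
    print(n,m.sum(),"z pct",np.round(top,4),"rect",np.round([cx,cy,*wh,a],1))
    h={"box":.034,"case":.018,"timer":.060,"dish":.015,"vial":.056}[n]
    mt=m&(abs(PT[...,2]-h)<.006) if n!="vial" else m
    uv=np.argwhere(mt)[:,::-1]
    P=np.array([onplane(T,*p,h)[:2] for p in uv])
    if len(P)>10:
        if n in("box","case"): 
            # opening to drop clasps
            mo=cv2.morphologyEx(mt.astype(np.uint8),cv2.MORPH_OPEN,np.ones((9,9))); P=np.array([onplane(T,*p,h)[:2] for p in np.argwhere(mo)[:,::-1]])
        (x,y),wh,a=cv2.minAreaRect((P*1000).astype(np.float32)); print("   world rect mm",np.round([x,y,*wh,a],1),"mean",np.round(P.mean(0)*1000,1),"side px",np.round(proj(S,[x/1e3,y/1e3,h])/k,0))
# side crop: enlarged
f=S["frame"][150:270,170:350]; a=cv2.resize(f,(800,533),interpolation=cv2.INTER_CUBIC); 
g=T["frame"][140:270,150:340]; b=cv2.resize(g,(400,274),interpolation=cv2.INTER_CUBIC)
cv2.imwrite("pics/crop_side.png",a);
cv2.imwrite("pics/crop_top.png",cv2.resize(g,(800,547),interpolation=cv2.INTER_CUBIC))
E
```

```text
box 3820 z pct [0.031  0.033  0.0341 0.0351 0.0366] rect [240.5 167.4  48.1  80.6  78.1]
   world rect mm [477.5 348.9  92.1 157.5  11.9] mean [478.3 347.2] side px [337. 293.]
case 1584 z pct [-0.0009  0.0025  0.017   0.0186  0.0204] rect [172.3 216.6  42.4  57.3  17.8]
   world rect mm [366.6 476.9  48.3  91.8  72. ] mean [368.  475.5] side px [346. 377.]
timer 314 z pct [0.0214 0.0583 0.0595 0.0607 0.0624] rect [208.1 243.4   9.7  33.8  32.7]
   world rect mm [328.7 409.2  16.2  61.6  57.3] mean [328.7 409.2] side px [411. 326.]
dish 725 z pct [0.0118 0.0134 0.0145 0.0155 0.0171] rect [263.5 246.5  29.   29.   90. ]
   world rect mm [3.212e+02 3.038e+02 5.740e+01 5.770e+01 1.000e-01] mean [320.9 303.6] side px [461. 325.]
vial 151 z pct [0.0128 0.0386 0.0431 0.0558 0.0581] rect [308. 230.  12.  14.  90.]
   world rect mm [3.545e+02 2.195e+02 2.270e+01 2.650e+01 1.000e-01] mean [354.7 219.8] side px [471. 265.]
```

View pics/crop_side.png

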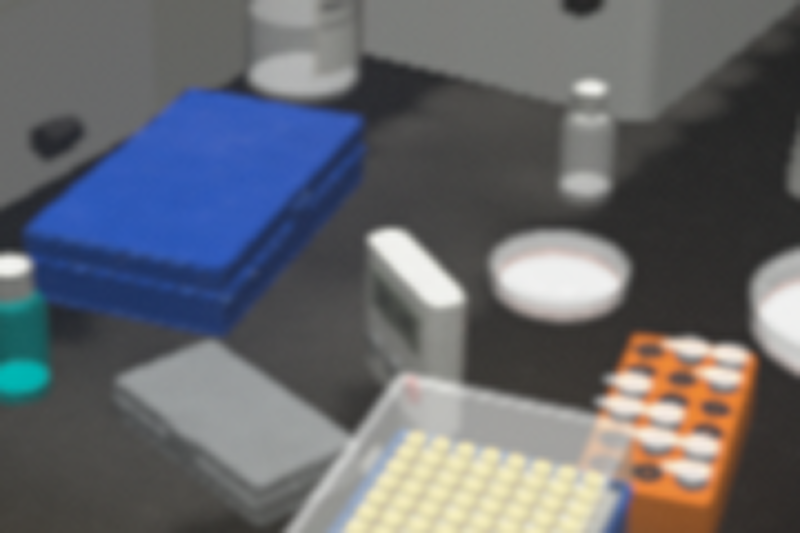

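View pics/crop_top.png

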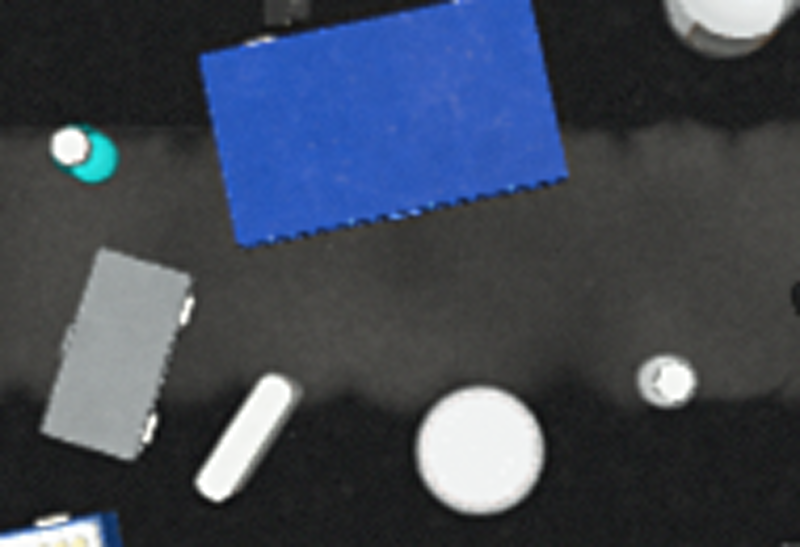

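Top crop: the clear vial with the white cap is at (667,381) and the small dish at (480,450). The case at (115,350) has its clasps on its right, the timer is at (248,437), and the teal look-alike is at (85,155). The side crop shows the colourless vial at (587,140), so that is the one. First move: tuck in, then swing past the pillar.

Call:
jog_arm(
  series=[
    [[0, -20, -5, 0, 0, 0, 40], [0, -36, -5, 0, 0, 0, 40], [0, -36, -5, 0, 0, 0, 40], [0, -36, -5, 0, 0, 0, 40], [0, -36, -5, 0, 0, 0, 40], [0, -36, -5, 0, 0, 0, 40], [0, -36, -5, 0, 0, 0, 40], [0, -34, -5, 0, 0, 0, 40], [0, -20, 0, 0, 0, 0, 40], [0, 0, 0, 0, 0, 0, 40]],
  ],
)

```text
time_s: 1.15
eef_pos: [0.1235, -0.2556, 0.2713]
eef_rot: [0.001, 0.975, 0.222, -0.0]
wrist_force: [0.5, -0.6, -0.8]
opening: 0.465
grasp_force: 0.0
```

```bash
python3 - <<'E'
from h import *
import pickle
T=pickle.load(open("top0.pkl","rb"));S=pickle.load(open("side0.pkl","rb"))
PT=cloud(T);PS=cloud(S);k=.64
for n,(u,v) in {"centrifuge":(550,485),"bottle":(517,197),"wallL":(250,180),"tiprack":(230,455),"socket":(150,255),"shaker":(35,225)}.items():
    q=PT[int(v*k)-4:int(v*k)+5,int(u*k)-4:int(u*k)+5].reshape(-1,3); print(n,np.round(np.median(q,0),3))
# side heights
for n,p in {"box":(.478,.348,.034),"case":(.367,.477,.018),"timer":(.3287,.4092,.06),"dish":(.321,.304,.015),"vial":(.3545,.2195,.056)}.items():
    u,v=proj(S,p).astype(int); q=PS[v-2:v+3,u-2:u+3].reshape(-1,3); print(n,u,v,np.round(np.median(q,0),4))
E
```

```text
centrifuge [0.215 0.149 0.108]
bottle [0.539 0.186 0.122]
wallL [0.579 0.507 0.047]
tiprack [0.24  0.523 0.062]
socket [0.473 0.603 0.124]
shaker [0.51  0.741 0.114]
box 215 187 [0.4806 0.3474 0.0335]
case 221 241 [0.368  0.4765 0.0175]
timer 263 208 [0.331  0.4073 0.0594]
dish 295 208 [0.3228 0.3024 0.0136]
vial 301 169 [0.3568 0.2177 0.055 ]
```

Call:
jog_arm(
  series=[
    [[21, -0.8, 0, 0, 0, -0.075, 40], [42.4, -3.2, 0, 0, 0, -0.149, 40], [42.4, -3.2, 0, 0, 0, -0.149, 40], [42.4, -3.2, 0, 0, 0, -0.149, 40], [42.4, -3.2, 0, 0, 0, -0.149, 40], [42.4, -3.2, 0, 0, 0, -0.149, 40], [42.4, -3.2, 0, 0, 0, -0.149, 40], [42.4, -3.2, 0, 0, 0, -0.149, 40], [42.4, -3.2, 0, 0, 0, -0.149, 40], [42.4, -3.2, 0, 0, 0, -0.149, 40]],
  ],
)

```text
time_s: 2.15
eef_pos: [0.2729, 0.0854, 0.2713]
eef_rot: [0.0, 0.593, 0.805, 0.0]
wrist_force: [1.4, 0.4, 1.4]
opening: 0.468
grasp_force: 0.0
```

Call:
jog_arm(
  series=[
    [[42.4, -3.2, 0, 0, 0, -0.149, 60], [42.4, -3.2, 0, 0, 0, -0.149, 80], [42.4, -3.2, 0, 0, 0, -0.149, 85], [42.4, -3.2, 0, 0, 0, -0.149, 85], [0, 20, 0, 0, 0, 0, 85], [0, 40, 0, 0, 0, 0, 85], [0, 45, 0, 0, 0, -0.09, 85], [0, 45, 0, 0, 0, -0.09, 85], [0, 35, 0, 0, 0, -0.09, 85], [0, 20, 0, 0, 0, -0.09, 85]],
  ],
)

```text
time_s: 3.15
eef_pos: [0.2958, 0.3935, 0.2697]
eef_rot: [-0.001, 0.157, 0.988, -0.0]
wrist_force: [-0.6, 0.1, -0.2]
opening: 0.994
grasp_force: 0.0
```

```bash
cat >> h.py <<'E'
def delta(x,y,z,yawdeg):
    "world goal -> shift mm and turn rad in present tool axes"
    o=ctrl.get_obs(); r=R.from_quat(o["eef_rot"],scalar_first=True)
    a,b=np.radians(yawdeg),None
    X=np.array([np.cos(a),np.sin(a),0]);Z=np.array([0,0,-1.]);G=R.from_matrix(np.stack([X,np.cross(Z,X),Z],1))
    s=r.as_matrix().T@(np.array([x,y,z])-o["eef_pos"])*1e3; w=(r.inv()*G).as_rotvec()
    m=r.as_matrix(); print("pos",np.round(o["eef_pos"],4),"yaw",round(np.degrees(np.arctan2(m[1,0],m[0,0])),2),"tilt",np.round(m[:2,2],4),"F",np.round(o["wrist_force"],1),"op",round(float(o["opening"]),3),"grip",round(float(o["grasp_force"]),1),"t",o["time_s"])
    print("first shift",np.round(s,1),"turn",np.round(w,4),"| first turn, then shift",np.round(G.as_matrix().T@(np.array([x,y,z])-o["eef_pos"])*1e3,1))
def snap(n,tag):
    import pickle
    c=ctrl.camera(n); pickle.dump(c,open(f"{n}{tag}.pkl","wb")); return c
def save(c,name,box=None):
    f=c["frame"]; 
    if box: f=f[box[1]:box[3],box[0]:box[2]]
    s=min(800/f.shape[1],600/f.shape[0]); cv2.imwrite("pics/"+name,cv2.resize(f,None,fx=s,fy=s,interpolation=cv2.INTER_CUBIC))
E
python3 - <<'E'
from h import *
delta(.367,.4765,.12,162)
c=snap("wrist",1); save(c,"wrist1.png"); print(c["xyz"])
print({n:np.round(proj(c,p)*800/512,0) for n,p in {"case":(.367,.477,.018),"timer":(.3287,.4092,.06),"dish":(.321,.304,.015)}.items()})
E
```

```text
pos [0.2958 0.3935 0.2697] yaw 161.91 tilt [-0.0011 -0.0005] F [-0.6  0.1 -0.2] op 0.994 grip 0.0 t 3.15
first shift [-42.1 101.1 149.6] turn [-0.0008 -0.0009 -0.0015] | first turn, then shift [-42.1 100.9 149.7]
[0.21660802 0.41919194 0.41152088]
{'case': array([535., 299.]), 'timer': array([441., 296.]), 'dish': array([308., 310.])}
```

View pics/wrist1.png

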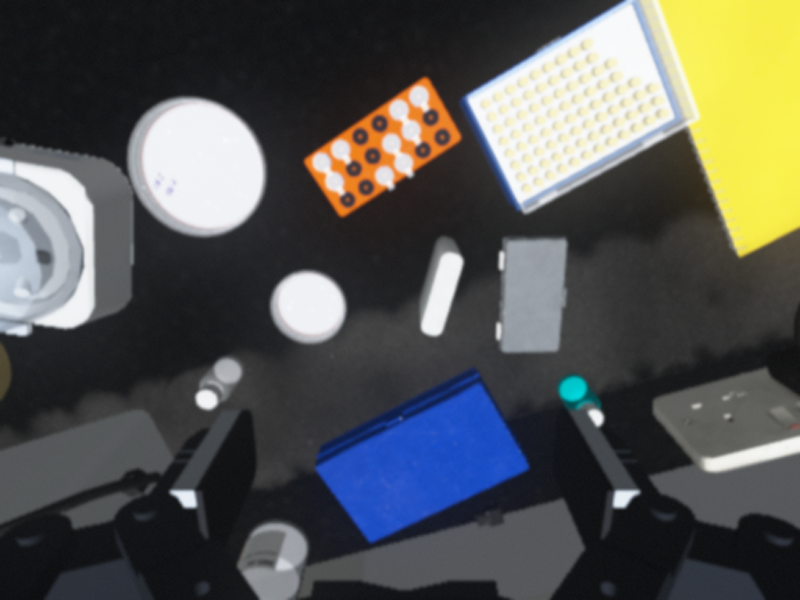

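The wrist view (800x600) shows the case at (533,295), the timer (441,287), the small dish (309,307), the vial (220,380) and the box (422,455), all as predicted to within about 4 px. I'll take the second-view measurement from this frame.

```bash
cat >> h.py <<'E'
def rect(c,near,h,tol=.006,rad=.09,sel=None,open_=5):
    "pixels whose measured height is h, near a world point -> rectangle by rays on plane h (mm)"
    P=cloud(c); m=(abs(P[...,2]-h)<tol)&(np.hypot(P[...,0]-near[0],P[...,1]-near[1])<rad)
    if sel is not None: m&=sel
    m=cv2.morphologyEx(m.astype(np.uint8),cv2.MORPH_OPEN,np.ones((open_,open_)))
    n,l,s,_=cv2.connectedComponentsWithStats(m); m=l==1+np.argmax(s[1:,4])
    uv=np.argwhere(m)[:,::-1]; Q=np.array([onplane(c,*p,h)[:2] for p in uv])
    (x,y),(w,g),a=cv2.minAreaRect((Q*1e3).astype(np.float32))
    if w>g: w,g,a=g,w,a-90
    return dict(c=np.round([x,y],1),mean=np.round(Q.mean(0)*1e3,1),wl=np.round([w,g],1),a=round(a,1),z=round(float(np.median(P[m][:,2])),4),n=int(m.sum()))
def blue(c):
    h=cv2.cvtColor(c["frame"],cv2.COLOR_BGR2HSV); return (abs(h[...,0].astype(int)-115)<12)&(h[...,1]>150)&(h[...,2]>60)
def val(c,t): return c["frame"].max(2)>t
E
python3 - <<'E'
from h import *
import pickle
W=pickle.load(open("wrist1.pkl","rb"));T=pickle.load(open("top0.pkl","rb"))
for n,c in(("W",W),("T",T)):
    g=(c["frame"].max(2).astype(int)-c["frame"].min(2))<25
    print(n,"box",rect(c,(.478,.348),.034,sel=blue(c),rad=.12))
    print(n,"case",rect(c,(.367,.477),.018,sel=val(c,80)&~val(c,190)&g,rad=.06,open_=9))
    print(n,"timer",rect(c,(.329,.409),.060,sel=val(c,150),rad=.05,open_=3))
    print(n,"dish",rect(c,(.321,.304),.015,sel=val(c,120),rad=.045))
    print(n,"cap",rect(c,(.355,.219),.056,sel=val(c,150),rad=.03,open_=3))
E
```

```text
W box {'c': array([474.1, 349.2]), 'mean': array([472.6, 351.2]), 'wl': array([ 93.7, 157.5]), 'a': 11.8, 'z': 0.0327, 'n': 7230}
W case {'c': array([364.9, 476.7]), 'mean': array([366.2, 476.4]), 'wl': array([48.2, 91. ]), 'a': 72.5, 'z': 0.0168, 'n': 2478}
W timer {'c': array([326.5, 409.4]), 'mean': array([325.9, 409.8]), 'wl': array([16.2, 61.4]), 'a': 57.2, 'z': 0.0587, 'n': 771}
W dish {'c': array([318.2, 304.8]), 'mean': array([318.2, 304.8]), 'wl': array([57.3, 59.2]), 'a': 69.8, 'z': 0.0133, 'n': 1693}
W cap {'c': array([351.8, 217. ]), 'mean': array([351.9, 216.9]), 'wl': array([14.1, 15.1]), 'a': 65.3, 'z': 0.0551, 'n': 129}
T box {'c': array([477.5, 349. ]), 'mean': array([477.3, 348.5]), 'wl': array([ 92.1, 157.6]), 'a': 11.9, 'z': 0.0341, 'n': 3638}
T case {'c': array([366.6, 476.9]), 'mean': array([368. , 475.5]), 'wl': array([48.3, 91.8]), 'a': 72.0, 'z': 0.0181, 'n': 971}
T timer {'c': array([328.7, 409.2]), 'mean': array([328.4, 409.4]), 'wl': array([16.2, 61.6]), 'a': 57.3, 'z': 0.0598, 'n': 270}
T dish {'c': array([320.2, 303.8]), 'mean': array([320.6, 303.7]), 'wl': array([55.4, 57.7]), 'a': 0.1, 'z': 0.0145, 'n': 698}
T cap {'c': array([353.5, 216.7]), 'mean': array([353.6, 216.4]), 'wl': array([13.2, 13.3]), 'a': 0.1, 'z': 0.0564, 'n': 57}
```

Call:
jog_arm(
  series=[
    [[-10, 25, 20, 0, 0, 0, 68], [-10, 25, 30, 0, 0, 0, 68], [-10, 25, 30, 0, 0, 0, 68], [-11, 26, 30, 0, 0, 0, 68], [0, 0, 40, 0, 0, -0.007, 68], [0, 0, 30, 0, 0, 0, 68], [0, 0, 20, 0, 0, 0, 68], [0, 0, 10, 0, 0, 0, 68], [0, 0, 0, 0, 0, 0, 68], [0, 0, 0, 0, 0, 0, 68]],
  ],
)

```text
time_s: 4.2
eef_pos: [0.3654, 0.4742, 0.0619]
eef_rot: [0.0, 0.156, 0.988, 0.0]
wrist_force: [-0.7, 0.3, -0.3]
opening: 0.798
grasp_force: 0.0
```

```bash
python3 - <<'E'
from h import *
delta(.366,.4768,.004,162.3)
c=snap("wrist",2); save(c,"wrist2.png")
E
```

```text
pos [0.3654 0.4742 0.0619] yaw 162.07 tilt [0.0007 0.0008] F [-0.7  0.3 -0.3] op 0.798 grip 0.0 t 4.2
first shift [ 0.3  2.6 57.9] turn [ 0.0009  0.0005 -0.0041] | first turn, then shift [ 0.3  2.6 57.9]
```

View pics/wrist2.png

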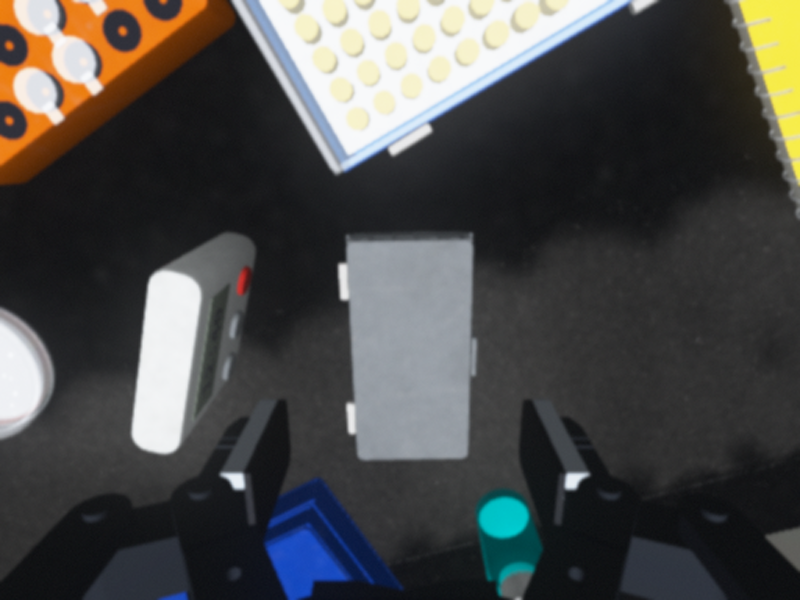

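The wrist close-up shows the case centred between the fingers: body x=350–472, hinge at (475,357), clasps at (345,280) and (350,418). The timer's screen face with the red button is at (245,280). Descending to grip.

Call:
jog_arm(
  series=[
    [[0, 2.6, 10, 0, 0, -0.004, 68], [0, 0, 20, 0, 0, 0, 68], [0, 0, 16, 0, 0, 0, 68], [0, 0, 8, 0, 0, 0, 68], [0, 0, 3, 0, 0, 0, 68], [0, 0, 0, 0, 0, 0, 30], [0, 0, 0, 0, 0, 0, 30], [0, 0, 0, 0, 0, 0, 30], [0, 0, 0, 0, 0, 0, 30], [0, 0, 0, 0, 0, 0, 30]],
  ],
)

```text
time_s: 5.25
eef_pos: [0.3663, 0.4766, 0.0051]
eef_rot: [0.0, 0.154, 0.988, 0.001]
wrist_force: [0.1, 0.6, 3.4]
opening: 0.517
grasp_force: 62.6
```

```bash
python3 - <<'E'
from h import *
delta(.4785-.055*np.sin(np.radians(11.9)),.3491+.055*np.cos(np.radians(11.9)),.12,191.9)
E
```

```text
pos [0.3663 0.4766 0.0051] yaw 162.31 tilt [0.0011 0.001 ] F [0.1 0.6 3.4] op 0.517 grip 62.6 t 5.25
first shift [-118.5  -39.4 -114.9] turn [ 0.001   0.0011 -0.5165] | first turn, then shift [ -83.5  -92.9 -114.9]
```

Call:
jog_arm(
  series=[
    [[0, 0, -15, 0, 0, 0, 30], [0, 0, -40, 0, 0, 0, 30], [0, 0, -40, 0, 0, 0, 30], [-20, -7, -20, 0, 0, 0, 30], [-40, -13, 0, 0, 0, 0, 30], [-40, -13, 0, 0, 0, 0, 30], [-18.5, -6.4, 0, 0, 0, -0.129, 30], [0, 0, 0, 0, 0, -0.129, 30], [0, 0, 0, 0, 0, -0.129, 30], [0, 0, 0, 0, 0, -0.129, 30]],
  ],
)

```text
time_s: 6.25
eef_pos: [0.4669, 0.4022, 0.1201]
eef_rot: [-0.0, -0.106, 0.994, 0.0]
wrist_force: [-0.4, -0.0, -1.0]
opening: 0.52
grasp_force: 62.2
```

```bash
python3 - <<'E'
from h import *
W=snap("wrist",3);T=snap("top",3)
delta(.4672,.4029,.12,191.9)
p=ctrl.get_obs()["eef_pos"]
for n,c in(("W",W),("T",T)):
    g=(c["frame"].max(2).astype(int)-c["frame"].min(2))<25
    P=cloud(c); m=(np.hypot(P[...,0]-p[0],P[...,1]-p[1])<.06)&g&val(c,80)&(P[...,2]<p[2]+.025)&(P[...,2]>p[2]); zz=np.median(P[m][:,2]); print(n,"top z",zz,m.sum())
    print(n,"case",rect(c,p,zz,sel=val(c,70)&~val(c,200)&g,rad=.06,open_=9,tol=.004))
    print(n,"box",rect(c,(.478,.348),.034,sel=blue(c),rad=.12))
save(W,"wrist3.png")
E
```

```text
pos [0.4667 0.4025 0.12  ] yaw -168.08 tilt [0.0002 0.0001] F [-0.5 -0.  -0.4] op 0.521 grip 62.2 t 6.35
first shift [-0.6  0.3  0. ] turn [0.0001 0.0002 0.0004] | first turn, then shift [-0.6  0.3  0. ]
W top z 0.1319213606734235 19911Traceback (most recent call last):
  File "<stdin>", line 8, in <module>
  File "h.py", line 37, in rect
    n,l,s,_=cv2.connectedComponentsWithStats(m); m=l==1+np.argmax(s[1:,4])
                                                        ~~~~~~~~~^^^^^^^^^
    return _wrapfunc(a, 'argmax', axis=axis, out=out, **kwds)
    return bound(*args, **kwds)
ValueError: attempt to get argmax of an empty sequence
```

```bash
python3 - <<'E'
from h import *
import pickle
W=pickle.load(open("wrist3.pkl","rb")); save(W,"wrist3.png")
P=cloud(W); m=abs(P[...,2]-.132)<.004; print(m.sum(),np.median(W["frame"][m],0))
E
```

```text
19422 [242. 237. 233.]
```

View pics/wrist3.png

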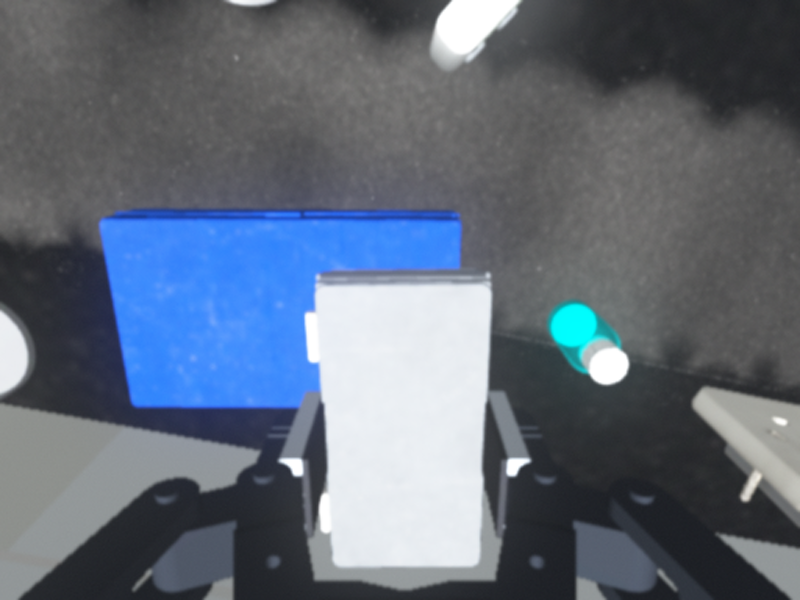

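The wrist view shows the case held square, with corners at (317,283) and (490,283). The box is parallel to it, with its left front corner at (460,213). Next I measure the case's offset in the hand.

```bash
python3 - <<'E'
from h import *
import pickle
W=pickle.load(open("wrist3.pkl","rb"));T=pickle.load(open("top3.pkl","rb"))
p=np.array([.4667,.4025])
a=np.radians(11.9); ex=np.array([np.cos(a),np.sin(a)]);ey=np.array([-np.sin(a),np.cos(a)])
r=rect(W,p,.132,sel=val(W,170),rad=.07,open_=25,tol=.005); print(r)
d=r["c"]-p*1e3; print("case centre minus TCP in box axes",d@ex,d@ey)
for n,c in(("W",W),("T",T)):
    r=rect(c,(.478,.348),.034,sel=blue(c),rad=.12); print(n,r)
    P=cloud(c); m=blue(c)&(abs(P[...,2]-.034)<.005); Q=np.array([onplane(c,*q,.034)[:2] for q in np.argwhere(m)[:,::-1]]); print("extent along ex, ey (mm, about .4785,.3491)",np.round(np.percentile((Q-[.4785,.3491])@ex*1e3,[.3,99.7]),1),np.round(np.percentile((Q-[.4785,.3491])@ey*1e3,[.3,99.7]),1))
E
```

```text
{'c': array([439.1, 385.9]), 'mean': array([438.1, 386.4]), 'wl': array([24.1, 25.9]), 'a': 12.1, 'z': 0.132, 'n': 2867}
case centre minus TCP in box axes -30.429837466393106 -10.552013635742572
W {'c': array([475.9, 348.9]), 'mean': array([471.8, 327.2]), 'wl': array([ 91. , 156.8]), 'a': 12.1, 'z': 0.0329, 'n': 18012}
extent along ex, ey (mm, about .4785,.3491) [-48.  43.] [-77.6  77.5]
T {'c': array([489.7, 294.2]), 'mean': array([497.2, 291. ]), 'wl': array([45.9, 91.2]), 'a': -77.3, 'z': 0.0342, 'n': 769}
extent along ex, ey (mm, about .4785,.3491) [-46.9  44.6] [-78.5  76.6]
```

```bash
python3 - <<'E'
from h import *
import pickle
W=pickle.load(open("wrist3.pkl","rb")); p=np.array([.4667,.4025])
a=np.radians(11.9); ex=np.array([np.cos(a),np.sin(a)]);ey=np.array([-np.sin(a),np.cos(a)])
hs=cv2.cvtColor(W["frame"],cv2.COLOR_BGR2HSV)
m=((hs[...,2]>170)&(hs[...,1]<40)).astype(np.uint8); m[:160]=0; m[:,:195]=0; m[:,325:]=0; m=cv2.morphologyEx(m,cv2.MORPH_OPEN,np.ones((5,41)))
n,l,s,_=cv2.connectedComponentsWithStats(m); m=l==1+np.argmax(s[1:,4]); print(s[1:])
for z in(.1325,):
    Q=(np.array([onplane(W,*q,z)[:2] for q in np.argwhere(m)[:,::-1]])-p)*1e3
    (x,y),wh,an=cv2.minAreaRect(Q.astype(np.float32)); print(np.round([x,y,*wh,an],1),"in box axes",np.round([ex@[x,y],ey@[x,y]],1))
E
```

```text
[[  196   181   119   183 19252]]
[-0.2 -1.5 91.8 49.1 12.1] in box axes [-0.5 -1.4]
```

Call:
jog_arm(
  series=[
    [[0.2, 1.4, 10, 0, 0, 0, 30], [0, 0, 20, 0, 0, 0, 30], [0, 0, 20, 0, 0, 0, 30], [0, 0, 15, 0, 0, 0, 30], [0, 0, 8, 0, 0, 0, 30], [0, 0, 4, 0, 0, 0, 30], [0, 0, 2, 0, 0, 0, 30], [0, 0, 1, 0, 0, 0, 30], [0, 0, 0, 0, 0, 0, 30], [0, 0, 0, 0, 0, 0, 30]],
  ],
)

```text
time_s: 7.35
eef_pos: [0.4666, 0.4042, 0.04]
eef_rot: [0.001, -0.103, 0.995, 0.0]
wrist_force: [0.1, 0.7, -0.6]
opening: 0.52
grasp_force: 62.2
```

Call:
jog_arm(
  series=[
    [[0, -0.3, 0.7, 0, 0, 0, 30], [0, 0, 0.5, 0, 0, 0, 30], [0, 0, 0, 0, 0, 0, 30], [0, 0, 0, 0, 0, 0, 50], [0, 0, 0, 0, 0, 0, 62], [0, 0, 0, 0, 0, 0, 66], [0, 0, -5, 0, 0, 0, 66], [0, 0, -25, 0, 0, 0, 66], [0, 0, -45, 0, 0, 0, 66], [0, 0, -45, 0, 0, 0, 66]],
  ],
)

```text
time_s: 8.35
eef_pos: [0.4656, 0.4032, 0.1588]
eef_rot: [-0.001, -0.103, 0.995, -0.0]
wrist_force: [1.0, 0.4, -0.2]
opening: 0.77
grasp_force: 0.0
```

```bash
cat >> h.py <<'E'
A=np.radians(12.0); EX=np.array([np.cos(A),np.sin(A)]);EY=np.array([-np.sin(A),np.cos(A)])
E
python3 - <<'E'
from h import *
W=snap("wrist",4);T=snap("top",4)
delta(.3195,.3043,.12,180)
for n,c in(("W",W),("T",T)):
    P=cloud(c); b=blue(c)&(abs(P[...,2]-.034)<.006)
    Q=np.array([onplane(c,*q,.034)[:2] for q in np.argwhere(b)[:,::-1]])*1e3
    r=rect(c,(.466,.403),.052,sel=~blue(c)&val(c,70),rad=.065,tol=.006,open_=5); print(n,r)
    print("  lid ex",np.round(np.percentile(Q@EX,[.3,99.7]),1),"ey",np.round(np.percentile(Q@EY,[.3,99.7]),1),"case ex,ey",np.round([r["c"]@EX,r["c"]@EY],1))
save(T,"top4.png",(130,100,380,290))
E
```

```text
pos [0.4704 0.4061 0.1664] yaw -168.12 tilt [0.0116 0.0067] F [ 1.3  0.7 -0. ] op 0.775 grip 0.0 t 8.45
first shift [169.2 -68.8  43.9] turn [0.0055 0.0123 0.2074] | first turn, then shift [ 150.9 -101.8   46.4]
W {'c': array([467. , 404.9]), 'mean': array([463. , 403.2]), 'wl': array([48.2, 96. ]), 'a': -78.1, 'z': 0.051, 'n': 6642}
  lid ex [492.8 583.8] ey [164.3 298.5] case ex,ey [541. 299.]
T {'c': array([450.4, 400.5]), 'mean': array([448.8, 398.9]), 'wl': array([47.9, 60.1]), 'a': -75.0, 'z': 0.0522, 'n': 676}
  lid ex [493.6 585.1] ey [163.5 299.5] case ex,ey [523.8 298.1]
```

View pics/top4.png

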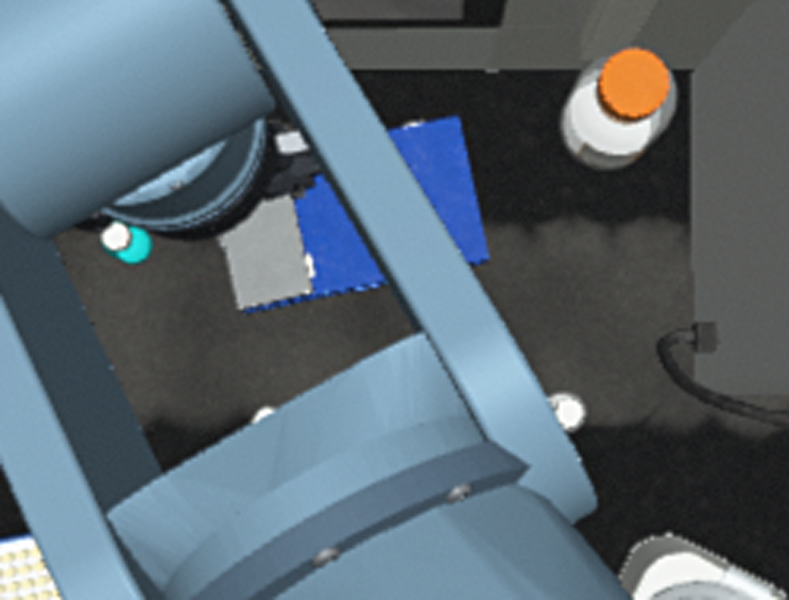

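Call:
jog_arm(
  series=[
    [[0, 0, 0, 0, 0, 0.104, 76], [0, 0, 0, 0, 0, 0.104, 76], [22, -15, 0, 0, 0, 0, 76], [34, -23, 0, 0, 0, 0, 76], [34, -23, 10, 0, 0, 0, 76], [34, -23, 20, 0, 0, 0, 76], [22.6, -15.2, 20, 0, 0, 0, 76], [0, 0, 9, 0, 0, 0, 76], [0, 0, 0, 0, 0, 0, 76], [0, 0, 0, 0, 0, 0, 76]],
  ],
)

```text
time_s: 9.45
eef_pos: [0.3212, 0.3054, 0.1]
eef_rot: [0.001, 0.0, 1.0, 0.001]
wrist_force: [0.6, 0.6, -0.2]
opening: 0.891
grasp_force: 0.0
```

```bash
python3 - <<'E'
from h import *
W=snap("wrist",5);T=snap("top",5)
for n,c in(("W",W),("T",T)):
    f=c["frame"]
    P=cloud(c); b=blue(c)&(abs(P[...,2]-.034)<.006)
    if b.sum()>200:
        Q=np.array([onplane(c,*q,.034)[:2] for q in np.argwhere(b)[:,::-1]])*1e3
        print(n,"  lid ex",np.round(np.percentile(Q@EX,[.3,99.7]),1),"ey",np.round(np.percentile(Q@EY,[.3,99.7]),1))
    for nm,near,h,t in(("case",(.466,.403),.052,70),("dish",(.319,.304),.015,110)):
        try:
            r=rect(c,near,h,sel=~blue(c)&val(c,t),rad=.06,tol=.006,open_=5); print(n,nm,r,np.round([r["c"]@EX,r["c"]@EY],1))
        except Exception as e: print(n,nm,"none")
save(W,"wrist5.png")
delta(.3194,.3043,-.001,180)
E
```

```text
W   lid ex [487.3 530.8] ey [165.2 282.4]
W case none
W dish {'c': array([318.6, 303.5]), 'mean': array([317.9, 303.3]), 'wl': array([58.8, 59. ]), 'a': 89.9, 'z': 0.0133, 'n': 5115} [374.7 230.6]
T   lid ex [313.8 585.4] ey [163.6 408.3]
T case {'c': array([466.3, 404.6]), 'mean': array([465.8, 403.7]), 'wl': array([47.7, 92. ]), 'a': -77.2, 'z': 0.0521, 'n': 1114} [540.2 298.8]
T dish none
pos [0.3214 0.3055 0.1002] yaw 179.95 tilt [0.0023 0.0012] F [-0.1 -0.8  0.2] op 0.886 grip 0.0 t 9.55
first shift [  2.3  -1.3 101.2] turn [ 0.0012  0.0023 -0.0009] | first turn, then shift [  2.   -1.2 101.2]
```

View pics/wrist5.png

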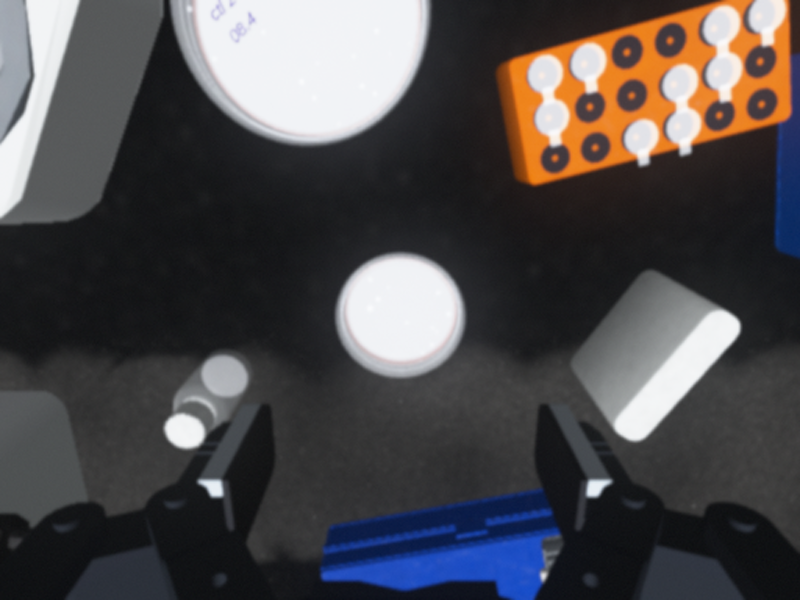

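The wrist view shows the small dish at (400,315), between the fingers, with the plain back of the timer at (655,350) and the clear vial at (215,390). Descending to grip the dish.

Call:
jog_arm(
  series=[
    [[2.2, -1.8, 15, 0, 0, 0, 76], [0, 0, 30, 0, 0, 0, 76], [0, 0, 28, 0, 0, 0, 76], [0, 0, 16, 0, 0, 0, 76], [0, 0, 8, 0, 0, 0, 76], [0, 0, 3, 0, 0, 0, 76], [0, 0, 0, 0, 0, 0, 50], [0, 0, 0, 0, 0, 0, 50], [0, 0, 0, 0, 0, 0, 50], [0, 0, 0, 0, 0, 0, 50]],
  ],
)

```text
time_s: 10.55
eef_pos: [0.3185, 0.3033, 0.0004]
eef_rot: [0.001, 0.0, 1.0, 0.001]
wrist_force: [-1.4, -1.1, 6.8]
opening: 0.673
grasp_force: 63.5
```

```bash
python3 - <<'E'
from h import *
delta(.466,.4035,.12,192)
E
```

```text
pos [0.3185 0.3033 0.0004] yaw 179.96 tilt [0.0021 0.0011] F [-1.4 -1.1  6.8] op 0.673 grip 63.5 t 10.55
first shift [-147.7  100.4 -119.2] turn [ 0.0008  0.0023 -0.2101] | first turn, then shift [-165.1   67.3 -119.6]
```

Call:
jog_arm(
  series=[
    [[0, 0, -8, 0, 0, 0, 50], [0, 0, -22, 0, 0, 0, 50], [0, 0, -40, 0, 0, 0, 50], [0, 0, -40, 0, 0, 0, 50], [-22, 15, -9, 0, 0, 0, 50], [-36, 25, 0, 0, 0, 0, 50], [-36, 25, 0, 0, 0, 0, 50], [-34, 23, 0, 0, 0, -0.07, 50], [-19, 13, 0, 0, 0, -0.07, 50], [0, 0, 0, 0, 0, -0.07, 50]],
  ],
)

```text
time_s: 11.55
eef_pos: [0.4663, 0.4065, 0.1192]
eef_rot: [0.001, -0.106, 0.994, 0.001]
wrist_force: [0.9, -0.2, 0.0]
opening: 0.673
grasp_force: 63.9
```

Call:
jog_arm(
  series=[
    [[0, 0, 0, 0, 0, 0, 50], [0, 0, 0, 0, 0, 0, 50], [0, 0, 0, 0, 0, 0, 50], [0, 0, 0, 0, 0, 0, 50], [0, 0, 0, 0, 0, 0, 50], [0, 0, 0, 0, 0, 0, 50], [0, 0, 0, 0, 0, 0, 50], [0, 0, 0, 0, 0, 0, 50], [0, 0, 0, 0, 0, 0, 50], [0, 0, 0, 0, 0, 0, 50]],
  ],
)

```text
time_s: 12.55
eef_pos: [0.4635, 0.4049, 0.118]
eef_rot: [-0.0, -0.104, 0.995, -0.0]
wrist_force: [0.1, 0.6, -0.9]
opening: 0.672
grasp_force: 63.9
```

```bash
python3 - <<'E'
from h import *
W=snap("wrist",6)
delta(.466,.4035,.07,192)
o=ctrl.get_obs()["eef_pos"]
hs=cv2.cvtColor(W["frame"],cv2.COLOR_BGR2HSV)
P=cloud(W); b=blue(W)&(abs(P[...,2]-.034)<.006)
Q=np.array([onplane(W,*q,.034)[:2] for q in np.argwhere(b)[:,::-1]])*1e3
print("  lid ex",np.round(np.percentile(Q@EX,[.3,99.7]),1),"ey",np.round(np.percentile(Q@EY,[.3,99.7]),1))
m=(np.hypot(P[...,0]-o[0],P[...,1]-o[1])<.045)&(P[...,2]>o[2])&(P[...,2]<o[2]+.03); print("dish top z",np.median(P[m][:,2])-o[2],m.sum())
save(W,"wrist6.png")
E
```

```text
pos [0.4635 0.4049 0.118 ] yaw -168.02 tilt [-0. -0.] F [ 0.4  0.5 -0.2] op 0.676 grip 63.9 t 12.6
first shift [-2.1 -1.9 48. ] turn [-0.     -0.     -0.0003] | first turn, then shift [-2.1 -1.9 48. ]
  lid ex [492.6 583.8] ey [164.4 307.8]
dish top z 0.012966038432241644 15299
```

View pics/wrist6.png

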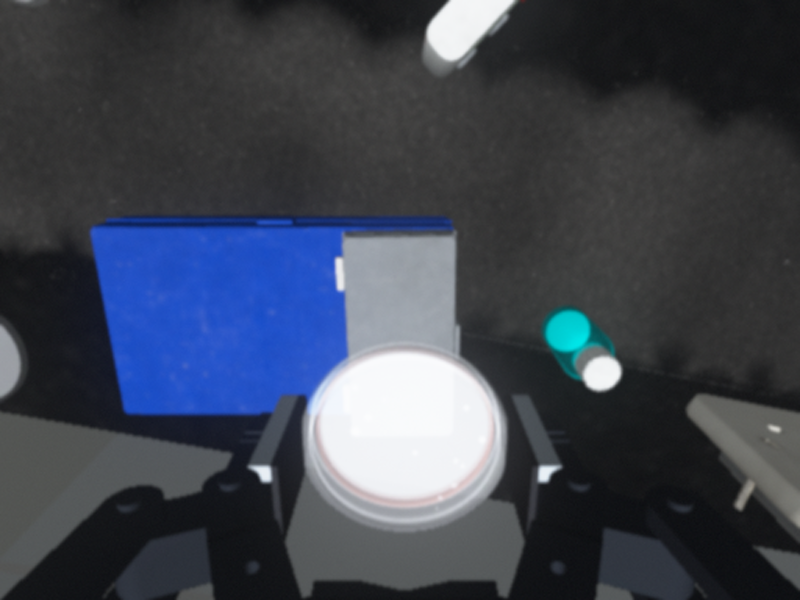

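The wrist view shows the dish held level at (405,430). The case lies square on the left end, with its outer edge at x=456 and the box corner at (452,225). I'll check how flush the case is numerically.

```bash
python3 - <<'E'
from h import *
import pickle
W=pickle.load(open("wrist6.pkl","rb")); f=W["frame"].astype(int)
# edges along rows across the case (rows 155..205 in 512-px), gradient of brightness
g=f.max(2); 
for v in(158,165,185,192):
    row=g[v]; d=np.diff(row.astype(float)); s=slice(270,320); u=270+np.argmin(d[s])+.5
    bl=blue(W)[v]; ub=np.max(np.where(bl[:240])[0])
    p=onplane(W,u,v,.052)[:2]*1e3; q=onplane(W,ub+.5,v,.034)[:2]*1e3
    print(v,"outer edge u",u,"ey",round(p@EY,1),"inner blue end u",ub,"ey at lid",round(q@EY,1))
b=blue(W)
for v in(150,):pass
vv,uu=np.where(b&(np.arange(512)[None]>270)); print("box left end px",uu.max(),vv[uu.argmax()])
u=uu.max();v=vv[uu.argmax()]
for z in(.034,.025): print(z,round(onplane(W,u+.5,v,z)[:2]*1e3@EY,1))
# front end of the case
for u in(230,250,275):
    col=g[:,u].astype(float); v=140+np.argmax(np.diff(col)[140:170])+.5; print("front edge v",v,"ex",round(onplane(W,u,v,.052)[:2]*1e3@EX,1))
E
```

```text
158 outer edge u 291.5 ey 320.5 inner blue end u 217 ey at lid 271.9
165 outer edge u 291.5 ey 320.6 inner blue end u 213 ey at lid 269.0
185 outer edge u 290.5 ey 320.4 inner blue end u 214 ey at lid 269.1
192 outer edge u 290.5 ey 320.5 inner blue end u 219 ey at lid 272.3
box left end px 289 145
0.034 320.7
0.025 321.5
front edge v 144.5 ex 490.0
front edge v 151.5 ex 494.4
front edge v 144.5 ex 490.0
```

Call:
jog_arm(
  series=[
    [[-1.7, -2.3, 8, 0, 0, 0, 50], [0, 0, 18, 0, 0, 0, 50], [0, 0, 18, 0, 0, 0, 50], [0, 0, 11, 0, 0, 0, 50], [0, 0, 5, 0, 0, 0, 50], [0, 0, 3, 0, 0, 0, 50], [0, 0, 1, 0, 0, 0, 50], [0, 0, 0.5, 0, 0, 0, 50], [0, 0, 0, 0, 0, 0, 50], [0, 0, 0, 0, 0, 0, 50]],
  ],
)

```text
time_s: 13.6
eef_pos: [0.466, 0.4032, 0.0541]
eef_rot: [0.0, -0.104, 0.995, 0.0]
wrist_force: [-0.0, 0.5, 0.1]
opening: 0.671
grasp_force: 63.9
```

Call:
jog_arm(
  series=[
    [[0, 0, 0.8, 0, 0, 0, 50], [0, 0, 0.6, 0, 0, 0, 50], [0, 0, 0, 0, 0, 0, 50], [0, 0, 0, 0, 0, 0, 62], [0, 0, 0, 0, 0, 0, 70], [0, 0, 0, 0, 0, 0, 76], [0, 0, -5, 0, 0, 0, 76], [0, 0, -20, 0, 0, 0, 76], [0, 0, -40, 0, 0, 0, 76], [0, 0, -40, 0, 0, 0, 76]],
  ],
)

```text
time_s: 14.6
eef_pos: [0.465, 0.4026, 0.1578]
eef_rot: [-0.001, -0.104, 0.995, -0.0]
wrist_force: [0.1, 1.2, -0.1]
opening: 0.891
grasp_force: 0.0
```

```bash
python3 - <<'E'
from h import *
delta(.353,.2172,.16,130)
E
```

```text
pos [0.465  0.4026 0.1578] yaw -168.02 tilt [-0.0018 -0.001 ] F [ 0.1  1.2 -0.1] op 0.891 grip 0.0 t 14.6
first shift [ 148.1 -158.1   -1.8] turn [-0.0016 -0.0014  1.0818] | first turn, then shift [ -70.  -205.    -2.2]
```

Call:
jog_arm(
  series=[
    [[18, -19, 0, 0, 0, 0, 60], [33, -35, 0, 0, 0, 0, 45], [33, -35, 0, 0, 0, 0, 45], [33, -35, 0, 0, 0, 0, 45], [31, -34, 0, 0, 0, 0.08, 45], [0, 0, 0, 0, 0, 0.145, 45], [0, 0, 0, 0, 0, 0.145, 45], [0, 0, 0, 0, 0, 0.145, 45], [0, 0, 0, 0, 0, 0.145, 45], [0, 0, 0, 0, 0, 0.145, 45]],
  ],
)

```text
time_s: 15.6
eef_pos: [0.3539, 0.2177, 0.1577]
eef_rot: [0.0, 0.296, 0.955, 0.0]
wrist_force: [-0.4, 0.6, -0.3]
opening: 0.528
grasp_force: 0.0
```

Call:
jog_arm(
  series=[
    [[0, 0, 0, 0, 0, 0.145, 45], [0, 0, 0, 0, 0, 0.145, 45], [0, 0, 0, 0, 0, 0.1, 45], [0, 0, 15, 0, 0, 0.034, 45], [0, 0, 20, 0, 0, 0, 45], [0, 0, 10, 0, 0, 0, 45], [0, 0, 0, 0, 0, 0, 45], [0, 0, 0, 0, 0, 0, 45], [0, 0, 0, 0, 0, 0, 45], [0, 0, 0, 0, 0, 0, 45]],
  ],
)

```text
time_s: 16.6
eef_pos: [0.3544, 0.2179, 0.113]
eef_rot: [0.001, 0.488, 0.873, 0.001]
wrist_force: [0.3, 0.2, 0.2]
opening: 0.529
grasp_force: 0.0
```

```bash
python3 - <<'E'
from h import *
W=snap("wrist",7); T=snap("top",7)
delta(.353,.2172,.015,121.6)
for n,c in (("W",W),("T",T)):
    P=cloud(c)
    for nm,near,h,t,rad in(("cap",(.353,.217),.056,150,.03),("dish",(.466,.403),.067,100,.05)):
        try: print(n,nm,(r:=rect(c,near,h,sel=val(c,t)&~blue(c),rad=rad,open_=3)),np.round([r["c"]@EX,r["c"]@EY],1))
        except Exception: print(n,nm,"none")
save(W,"wrist7.png")
E
```

```text
pos [0.3541 0.2179 0.1127] yaw 121.58 tilt [0.0011 0.0003] F [ 0.   0.5 -0.3] op 0.527 grip 0.0 t 16.7
first shift [ 0.1 -1.4 97.7] turn [ 0.0011  0.0003 -0.0004] | first turn, then shift [ 0.  -1.3 97.7]
W cap {'c': array([352.9, 216.5]), 'mean': array([352.8, 216.7]), 'wl': array([15.2, 15.3]), 'a': -58.5, 'z': 0.0552, 'n': 456} [390.2 138.4]
W dish none
T cap none
T dish {'c': array([467.9, 403.5]), 'mean': array([467.6, 403. ]), 'wl': array([57.1, 57.4]), 'a': -89.7, 'z': 0.0666, 'n': 766} [541.6 297.4]
```

View pics/wrist7.png

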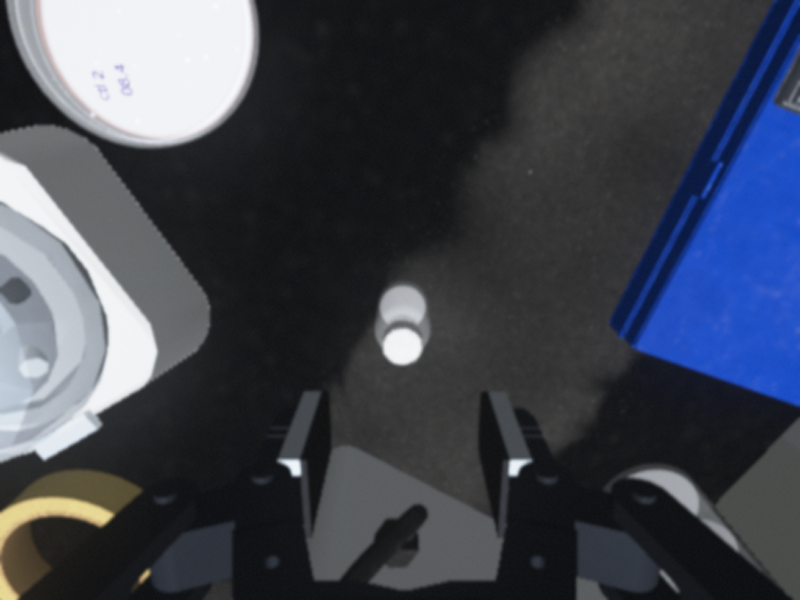

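The wrist view shows the clear vial centred between the fingers: base at (403,305), white cap at (402,347). The box is at right and the centrifuge is well clear at left. Descending to grip the vial.

Call:
jog_arm(
  series=[
    [[-0.4, -1.6, 10, 0, 0, 0, 45], [0, 0, 25, 0, 0, 0, 45], [0, 0, 30, 0, 0, 0, 45], [0, 0, 20, 0, 0, 0, 45], [0, 0, 11, 0, 0, 0, 45], [0, 0, 5, 0, 0, 0, 45], [0, 0, 0, 0, 0, 0, 15], [0, 0, 0, 0, 0, 0, 15], [0, 0, 0, 0, 0, 0, 15], [0, 0, 0, 0, 0, 0, 15]],
  ],
)

```text
time_s: 17.7
eef_pos: [0.3533, 0.2168, 0.0119]
eef_rot: [0.001, 0.488, 0.873, 0.001]
wrist_force: [-0.2, -0.7, 0.2]
opening: 0.278
grasp_force: 58.7
```

```bash
python3 - <<'E'
from h import *
O=np.array([.4777,.3491]); print(O)
t=O-.047*EY; delta(t[0],t[1],.14,121.6); print(t)
E
```

```text
[0.4777 0.3491]
pos [0.3533 0.2168 0.0119] yaw 121.57 tilt [0.0016 0.0004] F [-0.2 -0.7  0.2] op 0.278 grip 58.7 t 17.7
first shift [   3.2  159.8 -127.9] turn [ 0.0016  0.0005 -0.0004] | first turn, then shift [   3.2  159.6 -128.1]
[0.48747185 0.30312706]
```

Call:
jog_arm(
  series=[
    [[0, 0, -10, 0, 0, 0, 15], [0, 0, -30, 0, 0, 0, 15], [0, 0, -40, 0, 0, 0, 15], [0, 0, -35, 0, 0, 0, 15], [0, 15, -13, 0, 0, 0, 15], [0.8, 35, 0, 0, 0, 0, 15], [0.8, 40, 0, 0, 0, 0, 15], [0.8, 40, 0, 0, 0, 0, 15], [0.8, 22, 0, 0, 0, 0, 15], [0, 8, 0, 0, 0, 0, 15]],
  ],
)

```text
time_s: 18.7
eef_pos: [0.4889, 0.3041, 0.1401]
eef_rot: [0.001, 0.488, 0.873, 0.001]
wrist_force: [0.4, 0.2, -0.3]
opening: 0.28
grasp_force: 58.9
```

Call:
jog_arm(
  series=[
    [[0, 0, 0, 0, 0, 0, 15], [0, 0, 10, 0, 0, 0, 15], [0, 0, 15, 0, 0, 0, 15], [0, 0, 10, 0, 0, 0, 15], [0, 0, 5, 0, 0, 0, 15], [0, 0, 0, 0, 0, 0, 15], [0, 0, 0, 0, 0, 0, 15], [0, 0, 0, 0, 0, 0, 15], [0, 0, 0, 0, 0, 0, 15], [0, 0, 0, 0, 0, 0, 15]],
  ],
)

```text
time_s: 19.7
eef_pos: [0.4875, 0.3032, 0.0996]
eef_rot: [0.0, 0.488, 0.873, 0.0]
wrist_force: [-0.2, 0.3, -0.8]
opening: 0.278
grasp_force: 58.9
```

```bash
python3 - <<'E'
from h import *
W=snap("wrist",8)
delta(.4875,.3031,.047,121.6)
P=cloud(W); b=blue(W)&(abs(P[...,2]-.034)<.006)
Q=np.array([onplane(W,*q,.034)[:2] for q in np.argwhere(b)[:,::-1]])*1e3
print("  lid ex",np.round(np.percentile(Q@EX,[.3,99.7]),1),"ey",np.round(np.percentile(Q@EY,[.3,99.7]),1))
save(W,"wrist8.png")
E
```

```text
pos [0.4874 0.3031 0.0995] yaw 121.57 tilt [0.0005 0.0002] F [ 0.   0.1 -0.9] op 0.277 grip 58.9 t 19.75
first shift [-0.1  0.  52.5] turn [ 0.0006  0.0001 -0.0005] | first turn, then shift [-0.1  0.  52.5]
  lid ex [493.9 584.3] ey [165.4 272.7]
```

View pics/wrist8.png

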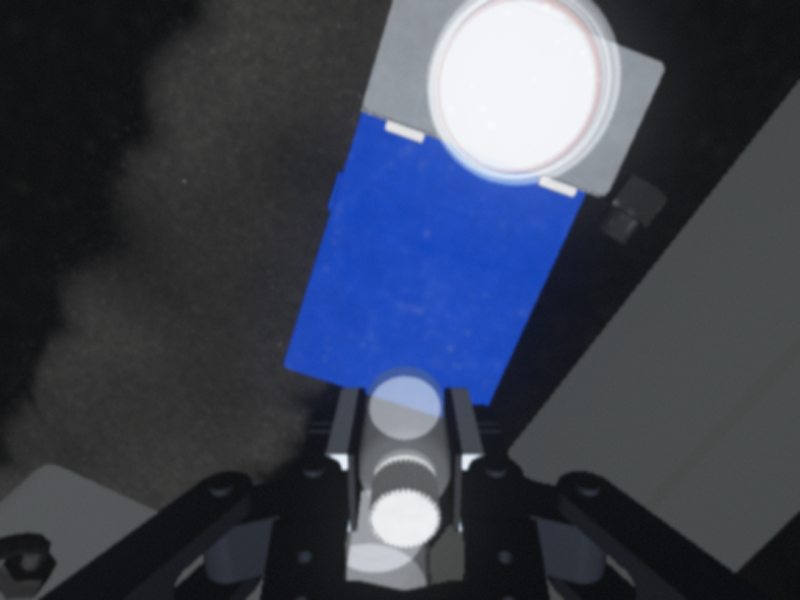

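The wrist view shows the vial held upright over the right end, cap at (405,517) and base at (405,405). The dish sits on the case at (522,85). Lowering the vial.

Call:
jog_arm(
  series=[
    [[0, 0, 10, 0, 0, 0, 15], [0, 0, 16, 0, 0, 0, 15], [0, 0, 14, 0, 0, 0, 15], [0, 0, 7, 0, 0, 0, 15], [0, 0, 3.5, 0, 0, 0, 15], [0, 0, 1.5, 0, 0, 0, 15], [0, 0, 0.5, 0, 0, 0, 15], [0, 0, 0, 0, 0, 0, 15], [0, 0, 0, 0, 0, 0, 15], [0, 0, 0, 0, 0, 0, 15]],
  ],
)

```text
time_s: 20.75
eef_pos: [0.4875, 0.3032, 0.0471]
eef_rot: [0.0, 0.488, 0.873, 0.0]
wrist_force: [-1.2, 0.0, -0.6]
opening: 0.276
grasp_force: 58.9
```

Call:
jog_arm(
  series=[
    [[0, 0, 0.6, 0, 0, 0, 15], [0, 0, 0.5, 0, 0, 0, 15], [0, 0, 0, 0, 0, 0, 15], [0, 0, 0, 0, 0, 0, 30], [0, 0, 0, 0, 0, 0, 40], [0, 0, 0, 0, 0, 0, 45], [0, 0, -10, 0, 0, 0, 45], [0, 0, -35, 0, 0, 0, 45], [0, 0, -40, 0, 0, 0, 45], [0, 0, -30, 0, 0, 0, 45]],
  ],
)

```text
time_s: 21.75
eef_pos: [0.4879, 0.3033, 0.1638]
eef_rot: [0.001, 0.488, 0.873, 0.001]
wrist_force: [0.4, -0.1, 0.5]
opening: 0.523
grasp_force: 0.0
```

```bash
python3 - <<'E'
from h import *
delta(.3276,.4093,.16,147.3)
E
```

```text
pos [0.4879 0.3033 0.1638] yaw 121.57 tilt [0.0024 0.0009] F [ 0.4 -0.1  0.5] op 0.523 grip 0.0 t 21.75
first shift [174.2 -81.1   3.5] turn [ 0.0023  0.001  -0.4491] | first turn, then shift [192.1   2.5   3.8]
```

Call:
jog_arm(
  series=[
    [[0, 0, 0, 0, 0, -0.14, 45], [0, 0, 0, 0, 0, -0.149, 45], [0, 0, 0, 0, 0, -0.149, 45], [20, 0, 0, 0, 0, -0.011, 45], [40, 0, 0, 0, 0, 0, 45], [42, 1, 5, 0, 0, 0, 45], [42, 1, 15, 0, 0, 0, 45], [32, 0.5, 20, 0, 0, 0, 45], [16, 0, 10, 0, 0, 0, 45], [0, 0, 0, 0, 0, 0, 45]],
  ],
)

```text
time_s: 22.75
eef_pos: [0.3238, 0.4093, 0.1092]
eef_rot: [-0.001, 0.281, 0.96, -0.001]
wrist_force: [0.2, -0.5, -0.5]
opening: 0.523
grasp_force: 0.0
```

Call:
jog_arm(
  series=[
    [[0, 0, 0, 0, 0, 0, 45], [0, 0, 0, 0, 0, 0, 45], [0, 0, 0, 0, 0, 0, 45], [0, 0, 0, 0, 0, 0, 45], [0, 0, 0, 0, 0, 0, 45], [0, 0, 0, 0, 0, 0, 45], [0, 0, 0, 0, 0, 0, 45], [0, 0, 0, 0, 0, 0, 45], [0, 0, 0, 0, 0, 0, 45], [0, 0, 0, 0, 0, 0, 45]],
  ],
)

```text
time_s: 23.75
eef_pos: [0.3271, 0.4091, 0.1106]
eef_rot: [-0.0, 0.281, 0.96, -0.0]
wrist_force: [-0.3, -0.5, 0.6]
opening: 0.524
grasp_force: 0.0
```

```bash
python3 - <<'E'
from h import *
W=snap("wrist",9); T=snap("top",9)
print("W timer",rect(W,(.3276,.4093),.060,sel=val(W,150),rad=.05,open_=3))
delta(.3276,.4093,.037,147.3)
for nm,near,h,t,rad in(("cap",(.487,.303),.090,150,.03),("dish",(.466,.403),.067,100,.05)):
    try: print(nm,(r:=rect(T,near,h,sel=val(T,t)&~blue(T),rad=rad,open_=3)),np.round([r["c"]@EX,r["c"]@EY],1))
    except Exception: print(nm,"none")
save(T,"top9.png",(170,100,330,220))
E
```

```text
W timer {'c': array([327. , 410.3]), 'mean': array([326. , 410.8]), 'wl': array([15.4, 60.4]), 'a': 56.8, 'z': 0.0588, 'n': 2218}
pos [0.3271 0.4091 0.1106] yaw 147.3 tilt [-0.  0.] F [ 0.5 -0.4 -0.7] op 0.528 grip 0.0 t 23.85
first shift [-0.3  0.4 73.6] turn [ 0. -0. -0.] | first turn, then shift [-0.3  0.4 73.6]
cap {'c': array([487. , 302.1]), 'mean': array([486.5, 302.1]), 'wl': array([12.9, 14.9]), 'a': 89.9, 'z': 0.0899, 'n': 63} [539.2 194.2]
dish {'c': array([467.9, 403.5]), 'mean': array([467.7, 403.5]), 'wl': array([57.1, 57.4]), 'a': -89.7, 'z': 0.0664, 'n': 785} [541.6 297.4]
```

View pics/top9.png

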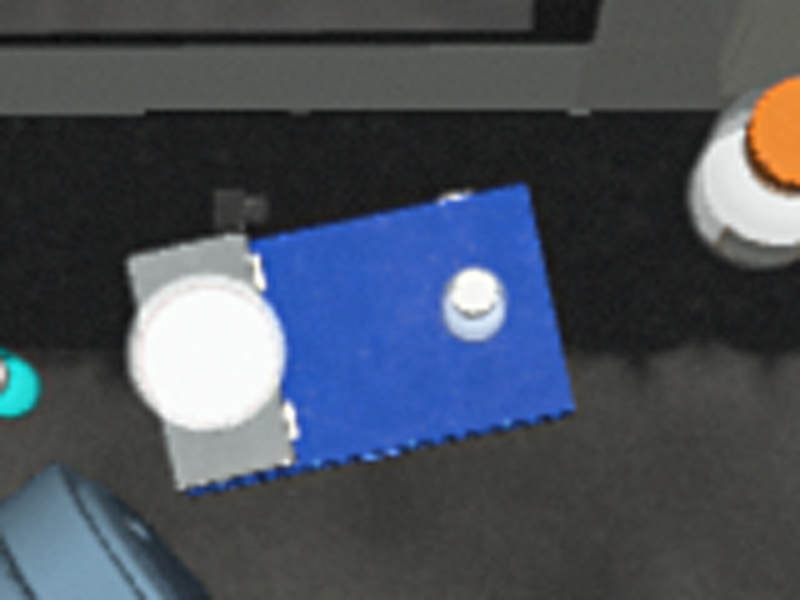

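The top crop shows the case at the left end with the dish on it at (210,350), and the vial upright near the right end at (475,300). The place for the timer is free. Descending to grip the timer.

Call:
jog_arm(
  series=[
    [[-0.1, 0.8, 8, 0, 0, 0, 45], [0, 0, 20, 0, 0, 0, 45], [0, 0, 22, 0, 0, 0, 45], [0, 0, 14, 0, 0, 0, 45], [0, 0, 7, 0, 0, 0, 45], [0, 0, 2.6, 0, 0, 0, 45], [0, 0, 0, 0, 0, 0, 8], [0, 0, 0, 0, 0, 0, 8], [0, 0, 0, 0, 0, 0, 8], [0, 0, 0, 0, 0, 0, 8]],
  ],
)

```text
time_s: 24.85
eef_pos: [0.3283, 0.4103, 0.0379]
eef_rot: [0.001, 0.282, 0.96, 0.001]
wrist_force: [0.9, 0.9, 4.2]
opening: 0.176
grasp_force: 59.3
```

```bash
python3 - <<'E'
from h import *
# slab centre is 1 mm right of the timer's origin; target origin ey = 242.2-2, ex = 539.8
t=(539.8*EX+(242.2-3)*EY)/1e3; print(t); delta(t[0],t[1],.16,192)
E
```

```text
[0.4782716  0.34620364]
pos [0.3283 0.4103 0.0379] yaw 147.3 tilt [0.0016 0.0013] F [0.9 0.9 4.2] op 0.176 grip 59.3 t 24.85
first shift [-160.9   27.3 -121.9] turn [ 0.0016  0.0013 -0.7802] | first turn, then shift [-133.4  -93.8 -122.1]
```

Call:
jog_arm(
  series=[
    [[0, 0, -10, 0, 0, 0, 8], [0, 0, -34, 0, 0, 0, 8], [0, 0, -40, 0, 0, 0, 8], [0, 0, -28, 0, 0, 0, 8], [-16, 3, -10, 0, 0, 0, 8], [-34, 6, 0, 0, 0, 0, 8], [-38, 6.5, 0, 0, 0, 0, 8], [-38, 6.5, 0, 0, 0, 0, 8], [-24, 4, 0, 0, 0, 0, 8], [-11, 1.3, 0, 0, 0, 0, 8]],
  ],
)

```text
time_s: 25.85
eef_pos: [0.4801, 0.3437, 0.1583]
eef_rot: [-0.0, 0.283, 0.959, -0.0]
wrist_force: [-1.4, 0.2, 0.2]
opening: 0.177
grasp_force: 58.8
```

Call:
jog_arm(
  series=[
    [[0, 0, 0, 0, 0, -0.1, 8], [0, 0, 0, 0, 0, -0.14, 8], [0, 0, 0, 0, 0, -0.145, 8], [0, 0, 0, 0, 0, -0.145, 8], [0, 0, 0, 0, 0, -0.145, 8], [0, 0, 0, 0, 0, -0.105, 8], [0, 0, 0, 0, 0, 0, 8], [0, 0, 0, 0, 0, 0, 8], [0, 0, 0, 0, 0, 0, 8], [0, 0, 0, 0, 0, 0, 8]],
  ],
)

```text
time_s: 26.85
eef_pos: [0.4777, 0.3457, 0.1589]
eef_rot: [-0.0, -0.104, 0.995, -0.0]
wrist_force: [-0.6, -0.9, -1.0]
opening: 0.176
grasp_force: 58.8
```

```bash
python3 - <<'E'
from h import *
W=snap("wrist",10)
delta(.4783,.3462,.0735,192)
o=ctrl.get_obs()["eef_pos"]
r=rect(W,o[:2],o[2]+.0215,sel=val(W,150)&~blue(W),rad=.05,open_=3,tol=.008); d=r["c"]-o[:2]*1e3; print(r,"offset ex ey",np.round([d@EX,d@EY],1))
save(W,"wrist10.png")
E
```

```text
pos [0.4778 0.3457 0.1589] yaw -168.06 tilt [-0.0001 -0.0001] F [-0.7  0.2 -0.3] op 0.17 grip 58.8 t 26.9
first shift [-0.6  0.4 85.4] turn [-0.     -0.0001 -0.0011] | first turn, then shift [-0.6  0.4 85.4]
{'c': array([475.3, 345.2]), 'mean': array([473.7, 344.9]), 'wl': array([15.6, 62.8]), 'a': -78.3, 'z': 0.1798, 'n': 4672} offset ex ey [-2.5  0. ]
```

View pics/wrist10.png

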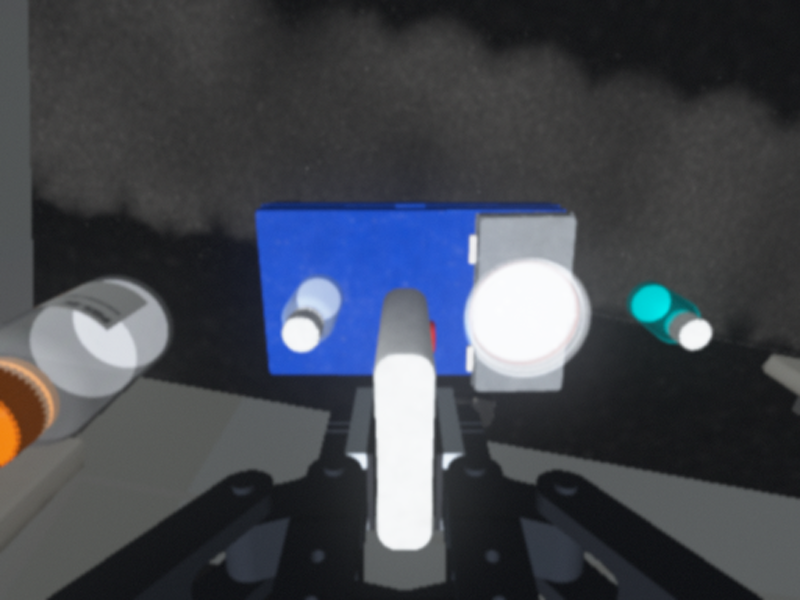

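The wrist view shows the timer held square at (405,450), screen side facing left, lined up between the vial at (310,315) and the case at (525,300). Lowering it.

Call:
jog_arm(
  series=[
    [[-1, 0.8, 12, 0, 0, 0, 8], [0, 0, 25, 0, 0, 0, 8], [0, 0, 24, 0, 0, 0, 8], [0, 0, 14, 0, 0, 0, 8], [0, 0, 6, 0, 0, 0, 8], [0, 0, 3, 0, 0, 0, 8], [0, 0, 1, 0, 0, 0, 8], [0, 0, 0.5, 0, 0, 0, 8], [0, 0, 0, 0, 0, 0, 8], [0, 0, 0, 0, 0, 0, 8]],
  ],
)

```text
time_s: 27.9
eef_pos: [0.4791, 0.3469, 0.0742]
eef_rot: [0.001, -0.104, 0.995, 0.0]
wrist_force: [-0.1, -0.4, -1.4]
opening: 0.175
grasp_force: 58.8
```

Call:
jog_arm(
  series=[
    [[0.3, 0, 0.8, 0, 0, 0, 8], [0, 0, 0.5, 0, 0, 0, 8], [0, 0, 0.4, 0, 0, 0, 8], [0, 0, 0, 0, 0, 0, 8], [0, 0, 0, 0, 0, 0, 8], [0, 0, 0, 0, 0, 0, 8], [0, 0, 0, 0, 0, 0, 8], [0, 0, 0, 0, 0, 0, 8], [0, 0, 0, 0, 0, 0, 8], [0, 0, 0, 0, 0, 0, 8]],
  ],
)

```text
time_s: 28.9
eef_pos: [0.4784, 0.3466, 0.072]
eef_rot: [-0.0, -0.104, 0.995, 0.0]
wrist_force: [-2.5, -1.3, 5.0]
opening: 0.173
grasp_force: 59.5
```

Call:
jog_arm(
  series=[
    [[0, 0, 0, 0, 0, 0, 18], [0, 0, 0, 0, 0, 0, 22], [0, 0, 0, 0, 0, 0, 26], [0, 0, 0, 0, 0, 0, 26], [0, 0, 0, 0, 0, 0, 26], [0, 0, -6, 0, 0, 0, 26], [0, 0, -20, 0, 0, 0, 26], [0, 0, -35, 0, 0, 0, 26], [0, 0, -40, 0, 0, 0, 26], [0, 0, -20, 0, 0, 0, 26]],
  ],
)

```text
time_s: 29.9
eef_pos: [0.4799, 0.3474, 0.1973]
eef_rot: [0.003, -0.104, 0.995, 0.001]
wrist_force: [1.5, -0.5, 0.0]
opening: 0.306
grasp_force: 0.0
```

Call:
jog_arm(
  series=[
    [[15, 0, 0, 0, 0, 0, 26], [35, 0, 0, 0, 0, 0, 26], [40, 0, 0, 0, 0, 0, 26], [40, 10, 0, 0, 0, 0, 26], [30, 10, 0, 0, 0, 0, 26], [10, 0, 0, 0, 0, 0, 26], [0, 0, 0, 0, 0, 0, 26], [0, 0, 0, 0, 0, 0, 26], [0, 0, 0, 0, 0, 0, 26], [0, 0, 0, 0, 0, 0, 26]],
  ],
)

```text
time_s: 30.9
eef_pos: [0.309, 0.3308, 0.1928]
eef_rot: [0.0, -0.104, 0.995, -0.0]
wrist_force: [0.5, 0.3, -0.9]
opening: 0.301
grasp_force: 0.0
```

```bash
python3 - <<'E'
from h import *
T=snap("top",11);S=snap("side",11)
print(ctrl.get_obs()["eef_pos"],ctrl.get_obs()["wrist_force"])
for nm,near,h,t,rad in(("timer",(.478,.346),.094,150,.05),("cap",(.487,.303),.090,150,.02),("dish",(.466,.403),.067,100,.05)):
    try: print(nm,(r:=rect(T,near,h,sel=val(T,t)&~blue(T),rad=rad,open_=3)),np.round([r["c"]@EX,r["c"]@EY],1))
    except Exception: print(nm,"none")
a=cv2.resize(T["frame"][100:220,170:330],(400,300),interpolation=cv2.INTER_CUBIC)
b=cv2.resize(S["frame"][150:240,155:275],(400,300),interpolation=cv2.INTER_CUBIC)
cv2.imwrite("pics/final.png",np.hstack([a,b]))
E
```

```text
[0.30862217 0.33073248 0.19264106] [ 0.36073107  0.64599191 -0.08999092]
timer {'c': array([478.8, 347. ]), 'mean': array([478.6, 347. ]), 'wl': array([15.8, 60.9]), 'a': -78.6, 'z': 0.0941, 'n': 277} [540.5 239.9]
cap {'c': array([487. , 302.1]), 'mean': array([486.8, 302. ]), 'wl': array([12.9, 14.9]), 'a': 89.9, 'z': 0.0903, 'n': 60} [539.2 194.2]
dish {'c': array([467.9, 403.5]), 'mean': array([467.9, 403.5]), 'wl': array([57.1, 57.3]), 'a': -89.7, 'z': 0.0665, 'n': 778} [541.6 297.4]
```

View pics/final.png

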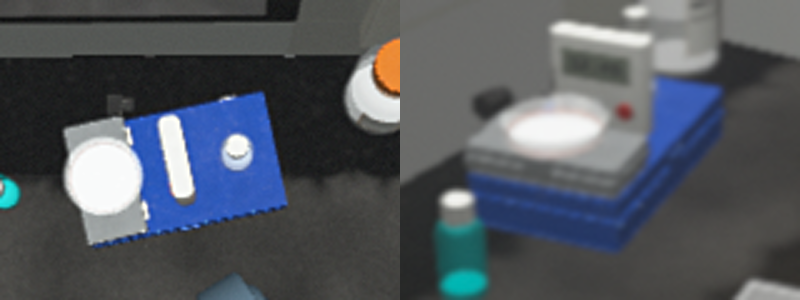

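The final picture shows everything in place: case flush at the left end, dish centred on it at (103,176), timer upright and crosswise at (176,160), vial at (237,152). Measured positions are within about 1–1.5 mm of target and the arm is clear. Handing in.

```bash
python3 -c "
from bench import ctrl
print(ctrl.hand_in())"
```

```text
the job is handed in; nothing more can be done
None
```

The counting kit is set out on the slide-box lid in the order asked, each piece within about 1.5 mm of its place by my camera measurements, and the job was handed in at about 31 s with the arm clear; no verdict came back.

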